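Show the stone sample slide label up over the viewing pad

ROBOT

A 6-joint arm with a two-finger parallel gripper is mounted at the origin on the work surface. World frame = base frame: x ahead of the robot, y to its left, z up, the work surface at z = 0. Lengths are in m, angles in rad, forces in N, time in s.
With the tool pointing down it reaches from about 0.35 to 0.975 m from the base axis. Payload 4.9 kg.
Tool frame: the origin (TCP) lies midway between the tips of the shut fingers; the grasp point (between the pads) lies 19 mm behind it; z points along the fingers, y is the line along which they close (so a half turn about z gives the same grasp; the last joint's range is limited). The gripper opens to 85 mm and grips with 20 to 120 N. Pads are 22 mm wide; open, the fingers measure 114 mm over their backs; the gripper's body (76 mm by 85 mm) begins 54 mm behind the grasp point. The pads swing forward as they close: fully open they stand 13 mm farther back than shut.
Start: joints at [-1.293, 0.053, 1.613, -0, 1.476, -0.119], TCP at [0.242, -0.576, 0.231] pointing down, gripper open.
Joint ranges: [-3.01, 3.01], [-1.01, 2.22], [0.06, 2.58], [-1.02, 4.17], [0.09, 2.62], [-3.14, 3.14]. Speed limits (rad/s): [2.57, 2.57, 3.14, 3.14, 3.14, 3.14].

INTERFACE

Orientations are given as a unit quaternion [w, x, y, z].
In Python, from plant import manip gives the robot as it stands.
- The arm moves only by the tool move_arm, never from a script. Its argument "increments" is one flat list of numbers, 5 for each row, row after row: the shift along the tool's x, y, z in mm, then the turn about the tool's z in rad, then the opening, from 0 (shut) to 1 (fully open). In form: [tx, ty, tz, spin, jaw, tx, ty, tz, spin, jaw, ...]. A call has 1 to 8 rows; each row shifts and turns the commanded pose from where the row before left it, along the tool's axes as they then stand; what a row does not reach is not made up. A row lasts 1/12 s, in which the tool goes at most 41.7 mm and 7.16 degrees, less where a joint would pass 70% of its speed; a pose out of reach is approached as far as the arm can. A call with a gripper value outside its range is refused whole. The fingers move at their own pace and stop on an object; the grip force is fixed at half the most. Time passes only in rows, so rows that do not move let the fingers close. It gives the time, the measured TCP pose, the force, the opening and the grip force at its end, in the units of the state.
- manip.state(): the state, without advancing time (a new reading comes with each control period).
- manip.grab_frame(name): name is "scene" or "side" or "wrist"; returns a dict with "image" (420x560x3 uint8, blue, green, red), "fov_y" (degrees; the focal length in pixels is half the picture's height over the tangent of half this angle, whatever the lens; pixels are square), "cx", "cy" (the principal point, pixels), "k1" (the pictures are not rectified: a ray, as slopes to the right and down, at radius r is drawn at 1 + k1 r^2 times it, then the intrinsics apply), "eye" and "rotation" of the camera in the world; the wrist camera has in their place "T_tool_cam" (4x4, takes a point from camera to tool coordinates, whose origin is the TCP and whose axes are the flange's). Camera axes: x right, y down, z forward; pixel columns grow to the right and rows downward; lengths in m; the calibration is good to about 2 mm. A picture is of the moment at which its call begins: read the wrist's pose just before it. There is no depth.
- manip.job_done(): hands the job in; it is judged then, once.
The state is a dict: "time": time; "joint_pos": joint angles; "joint_vel": joint speeds; "joint_efforts": joint torques, N m; "tool_pos": TCP position; "tool_rot": TCP orientation; "contact_force": force on the tool from outside, world axes, zero at the start; "ft_torque": the same for the moment, N m; "gripper_width": opening from 0.0 (shut) to 1.0 (fully open); "grasp_force": force on a finger pad.
Only numpy, scipy, OpenCV 4.12 (cv2) and the standard library are available. Lean on these libraries where they do the work, as an engineer would, in place of code of your own. Each camera call takes 0.05 s, during which the arm holds its last target. There are 200 camera calls.

TASK

A clear stone-sample slide hangs through its slot on the flat hook of a small stand; one end is frosted, marked by a notch cut out of its corner, and carries a yellow label on one face. Lift the slide up and off the hook by its clear end, then present it: hold the label over the middle of the round white viewing pad, about 10 cm above the bench, tilted so that the label face looks upward at about 45 degrees or flatter. Finish while still holding it there, still and clear of everything, and leave the jar, the ring on the block and the screwdriver where they are.

Things in the scene. Friction and masses are not known exactly. Their poses are not given: they have to be found in the camera images.
- slide: Clear 60 g slide, 120 x 8 x 50 mm, row of stones; origin mid-slide. +x: along 120 mm to the frosted white end (x 24 to 60 mm); +y: out of the label face; +z: up as it hangs. Notch: corner x 48-60, z 15-25 cut away; with the label facing you it is upper left, facing away upper right. Hang slot x -9 to 9, z -3 to 17. Clear end x = -60: grip it from above across the 8 mm at x about -42.
- label (a point): Middle of the yellow label (26 x 32 mm, blue stripe) on the frosted end's label face: at (41, 4, -5) mm in the slide's frame.
- stand: Fixed, faces any way. Origin on the bench under the hung slide. Base radius 55, 12 mm high; post radius 6 at y = -45 mm, 130 high. Flat brass hook from post along +y, 8 wide, 4 thick, top at 130; ends at y = 21 in a lip 6 mm above hook top. Slide hangs at y about 0, axes parallel to the stand's (label to the lip): lift 7 to 13 mm, then draw it along +y over 35 mm, past the lip.
- hook (a point): Point on the top of the flat hook where the slide hangs, 130 mm above the bench, straight above the stand's origin.
- pad: Fixed round viewing pad with a white top in an aluminium rim: radius 60 mm, 18 mm high. Origin on the bench under its middle.
- brick: Fixed grey soldering block, 100 x 75 x 35 mm. Origin at the middle of its underside.
- ring: Small loose brass ring, 25 mm across, 6 mm high, lying on the block. Origin at the centre of its underside. Leave alone.
- jar: Loose jar with black cap, 44 mm across, 60 mm high. Origin at the centre of its underside. Leave alone.
- screwdriver: Loose screwdriver with yellow handle, 150 mm long, lying on the bench. Leave alone.
Things that resemble listed ones, but are neither listed nor needed, are in the scene too. Of the things like the slide, leave any that is purple or red; of the rest the smaller one is meant.

How it is judged:
On the way:
1. the slide is lifted off the hook and held clear of the stand, in the air (distance between slot and hook above 0.035 m and contact force between slide and stand below 0.1 N and contact force between slide and the fingers above 1 N and height (world z) of slide above 0.06 m), for 0.2 s.
At the end, for the whole second after the job is handed in: Slide gripped by its clear half, still (<30 mm/s), touching no stand, pad, block or jar; label face within 55 deg of straight up; label's middle within 40 mm of the pad's middle seen from above, 60 to 170 mm above the bench; jar, ring, screwdriver within 20 mm of their starts (angle between slide's own y axis and vertical below 0.96 rad and horizontal distance between label and pad below 0.04 m and height (world z) of label between 0.06 and 0.17 m and x of the grasp point in the frame of slide below -0.015 m and contact force between slide and the fingers above 1 N and contact force between slide and stand below 0.1 N and contact force between slide and pad below 0.1 N and contact force between slide and brick below 0.1 N and contact force between slide and jar below 0.1 N and height (world z) of slide above 0.05 m and linear speed of slide below 0.03 m/s and distance of each of jar, ring, screwdriver from where it was at the start of the episode below 0.02 m); the arm keeps its last pose, push and grip.
It fails at once if the slide is dropped or laid down on the bench or pad (height (world z) of slide below 0.03 m).
It fails at once if the jar, the ring or the screwdriver is disturbed (distance of any of jar, ring, screwdriver from where it was at the start of the episode above 0.03 m).
It also fails if it takes over 40 s, if anything falls off the work surface, if the arm or the gripper's body presses on something with over 40 N, if the wrist force passes 120 N, or if a joint passes its speed limit or range.

## Working session

There is one attempt and no reset: what is moved stays moved. The work goes in short steps, Python scripts to look and compute and a tool call to move; the robot and the scene stay as the last step left them, time stands still between calls to the robot, and variables do not carry over. Pictures are saved under pics/ and viewed, at most 10 in all, crops included, and the job is handed in when it is done.

Besides the shell and the picture viewer there is one more tool, called after "Emit:" as name(argument=value, ...) on one line, values as JSON. move_arm: Moves the arm, as the interface text tells. Its arguments: {"type":"object","properties":{"increments":{"type":"array"}},"required":["increments"]}

```bash
mkdir -p pics
cat > h.py <<'E'
import numpy as np, cv2, json
from plant import manip
def save(n):
    s=manip.state(); f=manip.grab_frame(n); return s,f
def ray(f,u,v,s=None):
    fl=210/np.tan(np.radians(f['fov_y'])/2)
    K=np.array([[fl,0,f['cx']],[0,fl,f['cy']],[0,0,1]])
    d0=np.array([(u-f['cx'])/fl,(v-f['cy'])/fl]); d=d0.copy()
    for _ in range(30): d=d0/(1+f['k1']*(d@d))
    d=np.array([d[0],d[1],1.])
    R,e=np.array(f['rotation']),np.array(f['eye'])
    return e,R@d
def onz(f,u,v,z):
    e,d=ray(f,u,v); return e+d*(z-e[2])/d[2]
def tri(f1,p1,f2,p2):
    e1,d1=ray(f1,*p1); e2,d2=ray(f2,*p2)
    t=np.linalg.lstsq(np.c_[d1,-d2],e2-e1,rcond=None)[0]
    a,b=e1+t[0]*d1,e2+t[1]*d2
    return (a+b)/2,np.linalg.norm(a-b)
def proj(f,P):
    fl=210/np.tan(np.radians(f['fov_y'])/2)
    c=np.array(f['rotation']).T@(np.array(P)-np.array(f['eye'])); d=c[:2]/c[2]
    d=d*(1+f['k1']*(d@d)); return d*fl+[f['cx'],f['cy']]
E
python3 - <<'E'
from h import *
import pickle
for n in ['scene','side']:
    f=manip.grab_frame(n); pickle.dump(f,open(n+'.pkl','wb'))
    cv2.imwrite(f'pics/{n}0.png',cv2.resize(f['image'],(800,600),interpolation=cv2.INTER_CUBIC))
    print(n,f['fov_y'],f['cx'],f['cy'],f['k1'],f['eye'],f['rotation'])
print(manip.state())
E
```

```text
scene 48.50289624752827 274.54184283294745 214.60886082858545 -0.04229881023014123 [ 1.02954361 -0.15068855  0.75999315] [-0.25681333  0.72167344  0.604532   -0.21857591]
side 43.30381119262719 280.51267531092185 199.69929467281838 -0.10147816821586034 [ 0.22442759 -0.85366096  1.07227396] [-0.34488312  0.92367555 -0.15445098  0.06343501]
{'time': 0.1, 'joint_pos': array([-1.29304235e+00,  5.32999720e-02,  1.61416530e+00, -2.15094291e-05,
        1.47600883e+00, -1.18982362e-01]), 'joint_vel': array([ 0.0014221 , -0.00101403, -0.00222286,  0.0001728 ,  0.00011389,
        0.00041815]), 'joint_efforts': array([ 9.12613323e-04, -3.94902849e+01, -3.71363854e+01, -1.45405079e-04,
        3.86260843e-03, -3.10273354e-07]), 'tool_pos': array([ 0.24135389, -0.5758999 ,  0.23017516]), 'tool_rot': array([-9.36913283e-04,  9.80388831e-01,  1.97070685e-01, -8.52735545e-05]), 'contact_force': array([0.00811101, 0.29538337, 0.03426915]), 'ft_torque': array([-0.02745429,  0.00482501,  0.03766045]), 'grasp_force': 0.0, 'gripper_width': 0.9997299404735812}
```

View pics/scene0.png

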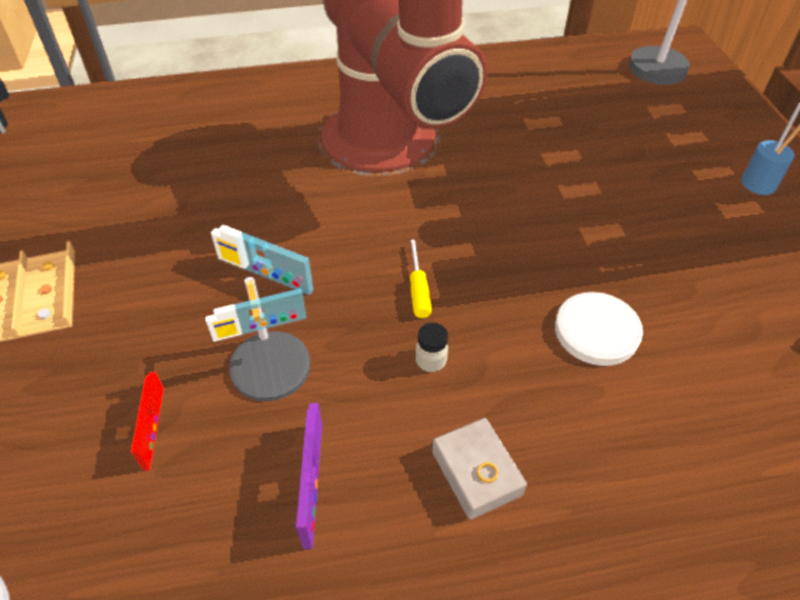

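View pics/side0.png

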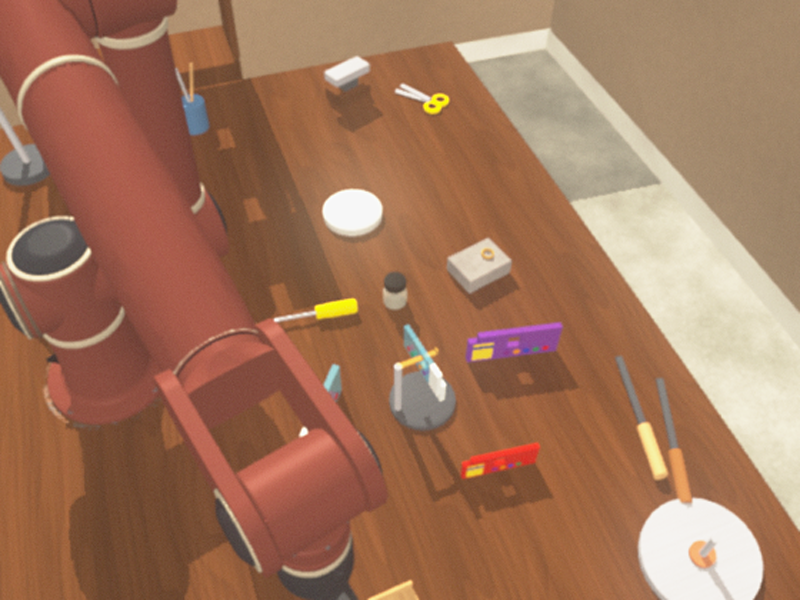

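The scene view shows the hung slide near (257,315), with its label facing that camera on the left, the larger decoy behind it at (260,260), the pad at (598,328), the jar at (432,347), and the block at (478,467). In the side view the post is at (398,390) and the hook runs to (437,352). I'll zoom in on the stand.

```bash
sed -i "s/R,e=np.array(f\['rotation'\]),/R,e=RR(f),/; s/np.array(f\['rotation'\]).T/RR(f).T/" h.py
cat >> h.py <<'E'
from scipy.spatial.transform import Rotation as Ro
def RR(f):
    q=f['rotation']; return Ro.from_quat([q[1],q[2],q[3],q[0]]).as_matrix()
E
python3 - <<'E'
from h import *
import pickle
a=pickle.load(open('scene.pkl','rb'));b=pickle.load(open('side.pkl','rb'))
ca=a['image'][185:285,135:225]; cb=b['image'][215:305,260:330]
im=np.zeros((600,800,3),np.uint8)
x=cv2.resize(ca,None,fx=5,fy=5,interpolation=cv2.INTER_CUBIC);y=cv2.resize(cb,None,fx=5,fy=5,interpolation=cv2.INTER_CUBIC)
im[:500,:450]=x; im[:450,450:800]=y
cv2.imwrite('pics/crop.png',im)
k=560/800
print('pad',onz(a,598*k,325*k,.018),onz(b,352*k,211*k,.018))
print('standbase',onz(a,270*k,364*k,.012),onz(b,423*k,400*k,.012))
print('jar',onz(a,433*k,337*k,.06),onz(b,395*k,281*k,.06))
E
```

```text
pad [0.51312788 0.23186312 0.018     ] [0.50938198 0.2296269  0.018     ]
standbase [ 0.49355707 -0.2289621   0.012     ] [ 0.49127613 -0.23378258  0.012     ]
jar [ 0.5226846  -0.01059501  0.06      ] [ 0.51840109 -0.01182426  0.06      ]
```

View pics/crop.png

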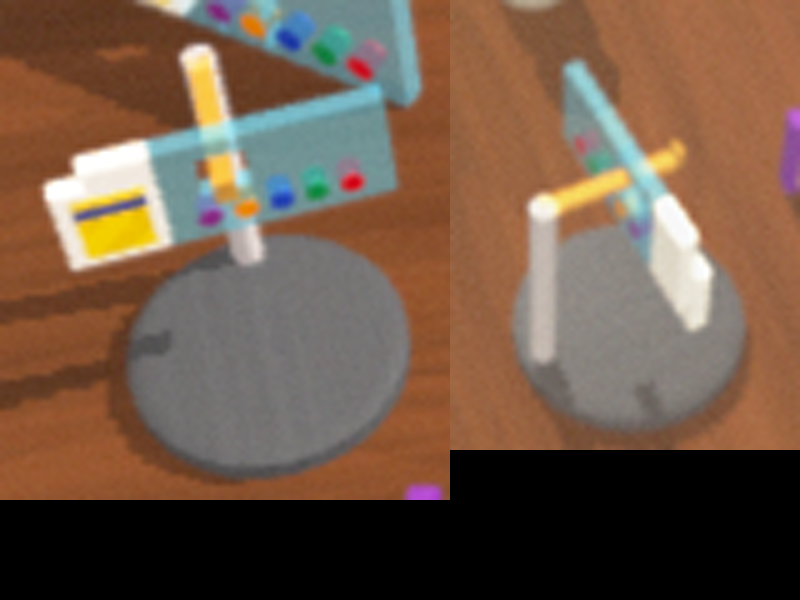

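The crop shows the post top at scene crop (198,55) and side crop (540,207), and the lip at (225,195) and (678,148). The clear end's top corner is at (380,90) and (574,66). The notch confirms that the label faces the lip.

Run:
```python
from h import *
import pickle
a=pickle.load(open('scene.pkl','rb'));b=pickle.load(open('side.pkl','rb'))
A=lambda x,y:(135+(x+.5)/5-.5,185+(y+.5)/5-.5)
B=lambda x,y:(260+(x-450+.5)/5-.5,215+(y+.5)/5-.5)
for n,p,q in [('post',(198,52),(542,205)),('lip',(225,196),(678,146)),('cleartop',(380,90),(574,66)),('frosttop(x=48)',(75,160),(690,240)),('frost24top',(149,145),(662,201))]:
    print(n,*tri(a,A(*p),b,B(*q)))
# pad & base by contours
for n,f in [('scene',a),('side',b)]:
    hsv=cv2.cvtColor(f['image'],cv2.COLOR_BGR2HSV)
    def blob(m,c,z,nm):
        cs,_=cv2.findContours(m.astype(np.uint8),0,1)
        cc=[k for k in cs if cv2.contourArea(k)>60]
        k=min(cc,key=lambda k:abs(cv2.pointPolygonTest(k,c,True)) if cv2.pointPolygonTest(k,c,False)<0 else 0)
        e=cv2.fitEllipse(k); print(n,nm,cv2.contourArea(k),np.round(e[0],1),onz(f,*e[0],z))
    w=(hsv[...,1]<50)&(hsv[...,2]>190)
    blob(w,(598*.7,328*.7) if n=='scene' else (352*.7,211*.7),.018,'pad')
    g=(hsv[...,1]<60)&(hsv[...,2]<130)&(hsv[...,2]>60)
    blob(g,(270*.7,370*.7) if n=='scene' else (430*.7,405*.7),.012,'base')
    # ends: z plane clear top z=.130-.017?
```

```text
post [ 0.44507159 -0.23480447  0.13427868] 0.000303509327668747
lip [ 0.51252227 -0.22668386  0.1349517 ] 0.004226007980354473
cleartop [ 0.48141252 -0.1717521   0.14090219] 0.000970098282679921
frosttop(x=48) [ 0.4962063  -0.27753452  0.14315351] 0.00043091406476449386
frost24top [ 0.49251008 -0.25295089  0.14094629] 0.0014578087541322695
scene pad 2262.0 [419.2 229.5] [0.5182774  0.23120806 0.018     ]
scene base 2017.0 [188.4 256.2] [ 0.49668321 -0.23037313  0.012     ]
side pad 1009.5 [246.3 148.1] [0.50860209 0.22807757 0.018     ]
side base 162.5 [296.7 284.6] [ 0.48819203 -0.24612066  0.012     ]
```

The increments can only spin about the tool's z, so the arm can't command a tilt directly. First I'll check, empty-handed and in free air, what it does at its reach limit.

Emit:
move_arm(increments=[0, 36, -20, 0, 1, 0, 36, -20, 0, 1, 0, 36, -20, 0, 1, 0, 36, -20, 0, 1, 0, 36, -20, 0, 1, 0, 36, -20, 0, 1, 0, 36, -20, 0, 1, 0, 36, -20, 0, 1])

```text
time: 0.77
tool_pos: [0.3495, -0.8344, 0.3865]
tool_rot: [0.0, 0.98, 0.197, 0.0]
contact_force: [0.6, -1.4, 0.5]
gripper_width: 1.005
grasp_force: 0.0
```

Emit:
move_arm(increments=[0, 36, -20, 0, 1, 0, 36, -20, 0, 1, 0, 36, -20, 0, 1, 0, 36, -20, 0, 1])

```text
time: 1.1
tool_pos: [0.3671, -0.878, 0.4056]
tool_rot: [0.021, 0.98, 0.197, 0.005]
contact_force: [0.1, -0.1, -2.3]
gripper_width: 1.006
grasp_force: 0.0
```

Emit:
move_arm(increments=[0, 36, -20, 0, 1, 0, 36, -20, 0, 1, 0, 36, -20, 0, 1, 0, 36, -20, 0, 1])

```text
time: 1.43
tool_pos: [0.3715, -0.8873, 0.4538]
tool_rot: [0.079, 0.977, 0.197, 0.016]
contact_force: [-0.8, 0.2, 1.1]
gripper_width: 1.002
grasp_force: 0.0
```

```bash
python3 -c "
from h import *
s=manip.state();print(s['joint_pos'],s['tool_pos'],s['tool_rot'])"
```

```text
[-1.25515352  0.95271064  0.05497281  0.01350085  1.97399036 -0.07495811] [ 0.37147859 -0.8873427   0.45382854] [0.07857713 0.97722423 0.19651328 0.01552331]
```

Emit:
move_arm(increments=[0, -20, 0, 0, 1, 0, -20, 0, 0, 1])

```text
time: 1.6
tool_pos: [0.3583, -0.8572, 0.4436]
tool_rot: [0.077, 0.977, 0.196, 0.015]
contact_force: [-0.5, -1.4, 1.0]
gripper_width: 1.001
grasp_force: 0.0
```

```bash
python3 -c "
from h import *
s=manip.state();print(s['joint_pos'],s['tool_pos'],s['tool_rot'])"
```

```text
[-1.258668    0.74127633  0.39975813  0.01332188  1.84403683 -0.07993264] [ 0.35832285 -0.8571711   0.44357418] [0.0769284  0.9773769  0.19642637 0.01526757]
```

The tilt persists and adds up, so I'll keep nudging the tool out and up against the reach limit, more gently, until it reaches about 45 degrees.

Emit:
move_arm(increments=[0, 10, -10, 0, 1, 0, 10, -10, 0, 1, 0, 10, -20, 0, 1, 0, 10, -20, 0, 1, 0, 10, -20, 0, 1, 0, 10, -20, 0, 1, 0, 10, -20, 0, 1, 0, 10, -20, 0, 1])

```text
time: 2.27
tool_pos: [0.3533, -0.8441, 0.5565]
tool_rot: [0.104, 0.975, 0.196, 0.021]
contact_force: [0.1, 0.1, 0.1]
gripper_width: 1.001
grasp_force: 0.0
```

```bash
python3 -c "
from h import *
s=manip.state();print(s['joint_pos'],s['tool_pos'],s['tool_rot'])"
```

```text
[-1.26103548  0.83967598  0.05498065  0.01989844  2.0357284  -0.07628393] [ 0.35328476 -0.84407386  0.55648036] [0.10370977 0.97488246 0.19602147 0.02059284]
```

Emit:
move_arm(increments=[0, 40, 0, 0, 1, 0, 40, 0, 0, 1, 0, 40, 0, 0, 1, 0, 40, 0, 0, 1, 0, 40, 0, 0, 1, 0, 40, 0, 0, 1, 0, 40, 0, 0, 1, 0, 40, 0, 0, 1])

```text
time: 2.93
tool_pos: [0.3878, -0.9265, 0.5069]
tool_rot: [0.191, 0.962, 0.193, 0.038]
contact_force: [0.1, -0.0, 0.3]
gripper_width: 1.0
grasp_force: 0.0
```

```bash
python3 -c "
from h import *
s=manip.state();print(s['joint_pos'],s['tool_pos'],s['tool_rot'])"
```

```text
[-1.25710711  0.91315795  0.05568639  0.03216657  1.78104388 -0.07011635] [ 0.38781404 -0.9265268   0.50690111] [0.19134127 0.96153999 0.19329308 0.03830349]
```

Emit:
move_arm(increments=[0, 40, 0, 0, 1, 0, 40, 0, 0, 1, 0, 40, 0, 0, 1, 0, 40, 0, 0, 1, 0, 40, 0, 0, 1, 0, 40, 0, 0, 1, 0, 40, 0, 0, 1, 0, 40, 0, 0, 1])

```text
time: 3.6
tool_pos: [0.4089, -0.9766, 0.521]
tool_rot: [0.284, 0.939, 0.189, 0.057]
contact_force: [-0.8, 1.3, -0.3]
gripper_width: 1.0
grasp_force: 0.0
```

Emit:
move_arm(increments=[0, 40, 10, 0, 1, 0, 40, 10, 0, 1, 0, 40, 10, 0, 1, 0, 40, 10, 0, 1, 0, 40, 10, 0, 1, 0, 40, 10, 0, 1, 0, 40, 10, 0, 1, 0, 40, 10, 0, 1])

```text
time: 4.27
tool_pos: [0.4315, -1.0305, 0.5261]
tool_rot: [0.374, 0.906, 0.182, 0.075]
contact_force: [-0.1, 0.5, 0.4]
gripper_width: 1.002
grasp_force: 0.0
```

```bash
python3 -c "
from h import *
s=manip.state();print(s['joint_pos'],s['tool_pos'],s['tool_rot'])"
```

```text
[-1.25491742  0.95800992  0.05602567  0.05820308  1.34697388 -0.07049437] [ 0.43154388 -1.03054109  0.52609804] [0.37392636 0.90628458 0.18220605 0.07502201]
```

The tilt is now about 45 degrees and the tool points outward. That is enough: I can grip the hanging slide diagonally from its clear end, then spin 90 degrees about the tool axis, which turns the label face up to 45 degrees. Next I'll work out the travel.

```bash
cat >> h.py <<'E'
def TR(s):
    q=s['tool_rot']; return Ro.from_quat([q[1],q[2],q[3],q[0]]).as_matrix()
def delta(target,s=None):
    s=s or manip.state(); return TR(s).T@(np.array(target)-s['tool_pos'])*1000
E
python3 - <<'E'
from h import *
import pickle
s=manip.state();R=TR(s);print(R.round(3))
z=R[:,2]; g=np.array([.484,-.188,.117]); n=np.array([.99,.135,0])
yt=n-(n@z)*z; yt/=np.linalg.norm(yt)
print('mismatch deg',np.degrees(np.arcsin(n@z)),'spin to n',np.arctan2(-(yt@R[:,0]),yt@R[:,1]))
print('pre',g+z*(.019-.12))
W=[.445,-.11,.36]
print('to W',delta(W),np.linalg.norm(delta(W))/40)
a=pickle.load(open('scene.pkl','rb'))
for p in [(312,290),(222,262)]: print('decoy',onz(a,p[0]*.7,p[1]*.7,0))
E
```

```text
[[ 0.922  0.274  0.272]
 [ 0.386 -0.654 -0.65 ]
 [-0.     0.705 -0.709]]
mismatch deg 10.46970262895755 spin to n -1.3833083325868787
pre [ 0.45650317 -0.12230673  0.18861926]
to W [ 368.12402157 -715.42482021 -477.3023657 ] 23.38757037580768
decoy [ 0.36028993 -0.1596014   0.        ]
decoy [ 2.76965857e-01 -2.93424221e-01  1.11022302e-16]
```

Emit:
move_arm(increments=[15.3, -29.8, -19.9, 0, 1, 15.3, -29.8, -19.9, 0, 1, 15.3, -29.8, -19.9, 0, 1, 15.3, -29.8, -19.9, 0, 1, 15.3, -29.8, -19.9, 0, 1, 15.3, -29.8, -19.9, 0, 1, 15.3, -29.8, -19.9, 0, 1, 15.3, -29.8, -19.9, 0, 1])

```text
time: 4.93
tool_pos: [0.4368, -0.759, 0.4813]
tool_rot: [0.374, 0.906, 0.182, 0.075]
contact_force: [1.0, -0.3, -0.1]
gripper_width: 1.0
grasp_force: 0.0
```

Emit:
move_arm(increments=[15.3, -29.8, -19.9, 0, 1, 15.3, -29.8, -19.9, 0, 1, 15.3, -29.8, -19.9, 0, 1, 15.3, -29.8, -19.9, 0, 1, 15.3, -29.8, -19.9, 0, 1, 15.3, -29.8, -19.9, 0, 1, 15.3, -29.8, -19.9, 0, 1, 15.3, -29.8, -19.9, 0, 1])

```text
time: 5.6
tool_pos: [0.441, -0.4526, 0.4267]
tool_rot: [0.374, 0.906, 0.182, 0.076]
contact_force: [0.1, -0.6, 0.9]
gripper_width: 1.001
grasp_force: 0.0
```

```bash
python3 -c "
from h import *
s=manip.state();print(s['joint_pos'],s['tool_pos'],TR(s).round(3),delta([.445,-.11,.36]))"
```

```text
[-0.80298284 -0.40818622  1.83077018 -0.30955443  0.99344636  0.44343408] [ 0.44095514 -0.45263091  0.42668941] [[ 0.923  0.272  0.273]
 [ 0.386 -0.654 -0.65 ]
 [ 0.002  0.705 -0.709]] [ 135.80901611 -270.12626875 -174.49208954]
```

Emit:
move_arm(increments=[15.1, -30, -19.4, 0, 1, 15.1, -30, -19.4, 0, 1, 15.1, -30, -19.4, 0, 1, 15.1, -30, -19.4, 0, 1, 15.1, -30, -19.4, 0, 1, 15.1, -30, -19.4, 0, 1, 15.1, -30, -19.4, 0, 1, 15.1, -30, -19.4, 0, 1])

```text
time: 6.27
tool_pos: [0.4444, -0.148, 0.3683]
tool_rot: [0.374, 0.906, 0.181, 0.077]
contact_force: [0.3, 0.2, 0.8]
gripper_width: 1.0
grasp_force: 0.0
```

```bash
python3 -c "
from h import *
s=manip.state();print(s['joint_pos'],s['tool_pos'],TR(s).round(3),delta([.445,-.11,.36]))"
```

```text
[-0.11151043 -0.64300957  2.07883508 -0.68705377  1.32134608  1.10606979] [ 0.44440332 -0.1479612   0.36827606] [[ 0.922  0.271  0.275]
 [ 0.386 -0.655 -0.649]
 [ 0.004  0.705 -0.709]] [ 15.17917484 -30.54563443 -18.61340278]
```

Emit:
move_arm(increments=[10, -20, -12, 0, 1, 0, 0, 0, -0.115, 1, 0, 0, 0, -0.115, 1, 0, 0, 0, -0.115, 1, 0, 0, 0, -0.115, 1, 0, 0, 0, -0.115, 1, 0, 0, 0, -0.115, 1, 0, 0, 0, -0.115, 1])

```text
time: 6.93
tool_pos: [0.4455, -0.1247, 0.3626]
tool_rot: [0.373, 0.761, 0.525, -0.077]
contact_force: [-0.1, 0.0, -0.3]
gripper_width: 0.998
grasp_force: 0.0
```

Emit:
move_arm(increments=[0, 0, 0, -0.115, 1, 0, 0, 0, -0.115, 1, 0, 0, 0, -0.115, 1, 0, 0, 0, -0.115, 1, 0, 0, 0, -0.115, 1])

```text
time: 7.35
tool_pos: [0.4455, -0.1248, 0.3626]
tool_rot: [0.336, 0.581, 0.719, -0.179]
contact_force: [0.3, 0.6, -0.0]
gripper_width: 1.003
grasp_force: 0.0
```

Run:
```python
from h import *
import pickle
s=manip.state();print(s['joint_pos'],s['tool_pos'],TR(s).round(3))
z=TR(s)[:,2];g=np.array([.484,-.188,.117])
print('pre',delta(g+z*(.019-.12)))
for n in ['scene','side','wrist']:
    f=manip.grab_frame(n); pickle.dump(f,open(n+'1.pkl','wb'))
pickle.dump(s,open('s1.pkl','wb'))
f=pickle.load(open('wrist1.pkl','rb'));cv2.imwrite('pics/w1.png',f['image'])
```

```text
[-0.04818514 -0.63032657  2.08009496 -0.70775941  1.35190392 -0.22230785] [ 0.4454531  -0.12477699  0.36263745] [[-0.098  0.957  0.274]
 [ 0.716  0.259 -0.649]
 [-0.692  0.132 -0.71 ]]
pre [120.84995394 -12.0538749  124.98840795]
```

View pics/w1.png

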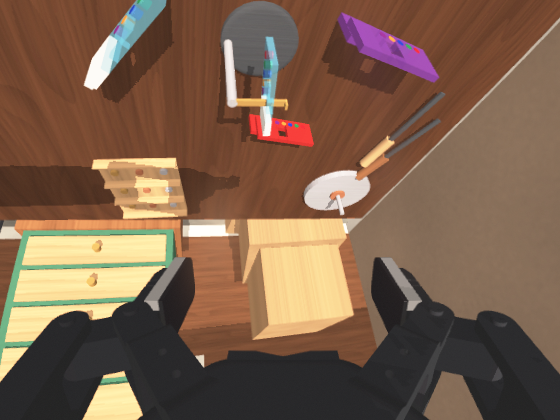

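The wrist view shows the hung slide at (268,85), with its clear end at (270,42). The post top is at (231,103) and the lip at (287,103). I'll check my estimate against this view.

Run:
```python
from h import *
import pickle
s=pickle.load(open('s1.pkl','rb'));f=pickle.load(open('wrist1.pkl','rb'))
T=np.array(f['T_tool_cam']);R=TR(s)
f['eye']=s['tool_pos']+R@T[:3,3]; q=Ro.from_matrix(R@T[:3,:3]).as_quat(); f['rotation']=[q[3],q[0],q[1],q[2]]
pickle.dump(f,open('w1f.pkl','wb'))
c=np.array([.490,-.230,.113]);x=np.array([.135,-.991,0]);y=np.array([.991,.135,0])
for nm,p in [('cleartop',c-.06*x+[0,0,.025]),('frosttop48',c+.048*x+[0,0,.025]),('frostend15',c+.06*x+[0,0,.015]),('post',c-.045*y+[0,0,.017]),('lip',c+.021*y+[0,0,.023])]: print(nm,p.round(4),proj(f,p).round(1))
im=cv2.resize(f['image'][30:150,200:310],None,fx=5,fy=5,interpolation=cv2.INTER_CUBIC);cv2.imwrite('pics/w1c.png',im)
```

```text
cleartop [ 0.4819 -0.1705  0.138 ] [274.9  65.7]
frosttop48 [ 0.4965 -0.2776  0.138 ] [266.2 136. ]
frostend15 [ 0.4981 -0.2895  0.128 ] [264.7 136.4]
post [ 0.4454 -0.2361  0.13  ] [231.1 104.3]
lip [ 0.5108 -0.2272  0.136 ] [286.6 107.8]
```

View pics/w1c.png

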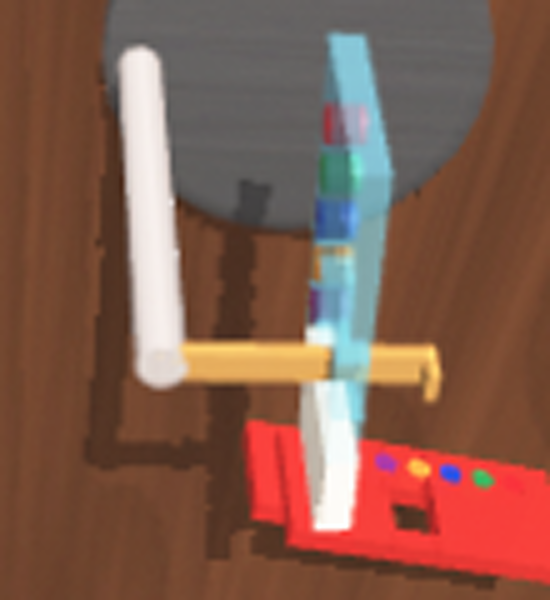

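The crop agrees with the estimate to within about 2 mm. I'll go to the pre-grasp.

Emit:
move_arm(increments=[20, -2, 21, 0, 1, 20, -2, 21, 0, 1, 20, -2, 21, 0, 1, 20, -2, 21, 0, 1, 20, -2, 21, 0, 1, 20, -2, 21, 0, 1, 0, 0, 20, 0, 1, 0, 0, 20, 0, 1])

```text
time: 8.17
tool_pos: [0.4673, -0.1493, 0.1573]
tool_rot: [0.335, 0.584, 0.718, -0.179]
contact_force: [-0.5, 0.0, 0.6]
gripper_width: 1.005
grasp_force: 0.0
```

Run:
```python
from h import *
s=manip.state();print(s['joint_pos'],s['tool_pos'],TR(s).round(3))
z=TR(s)[:,2];g=np.array([.484,-.188,.117])
print('to grasp',delta(g+z*.019))
```

```text
[-0.10913392 -0.40460945  2.27940364 -0.81712345  1.00231832  0.05109272] [ 0.4672669  -0.1493335   0.15725757] [[-0.094  0.958  0.272]
 [ 0.718  0.254 -0.648]
 [-0.69   0.135 -0.711]]
to grasp [-1.55915827  0.77171952 77.24723094]
```

Emit:
move_arm(increments=[0, 0, 19, 0, 1, 0, 0, 19, 0, 1, -1, 1, 19, 0, 1, 0, 0, 20, 0, 1, 0, 0, 0, 0, 1])

```text
time: 8.58
tool_pos: [0.4884, -0.2012, 0.1027]
tool_rot: [0.334, 0.585, 0.717, -0.18]
contact_force: [1.0, -0.1, -0.5]
gripper_width: 1.006
grasp_force: 0.0
```

Run:
```python
from h import *
s=manip.state();print(s['joint_pos'],s['tool_pos'])
z=TR(s)[:,2];g=np.array([.484,-.188,.117])
print('to grasp',delta(g+z*.019))
f=manip.grab_frame('side');f2=manip.grab_frame('wrist')
a=cv2.resize(f['image'][190:310,230:330],(500,600),interpolation=cv2.INTER_CUBIC)
b=cv2.resize(f2['image'][150:450,130:430],(300,300))
im=np.zeros((600,800,3),np.uint8);im[:,:500]=a;im[:b.shape[0],500:]=b
cv2.imwrite('pics/g.png',im)
```

```text
[-0.22829146 -0.23892231  2.25768759 -0.88691411  0.8284947   0.09575519] [ 0.48842599 -0.20120876  0.10273349]
to grasp [ 0.07126217  0.95294366 -0.91684707]
```

View pics/g.png

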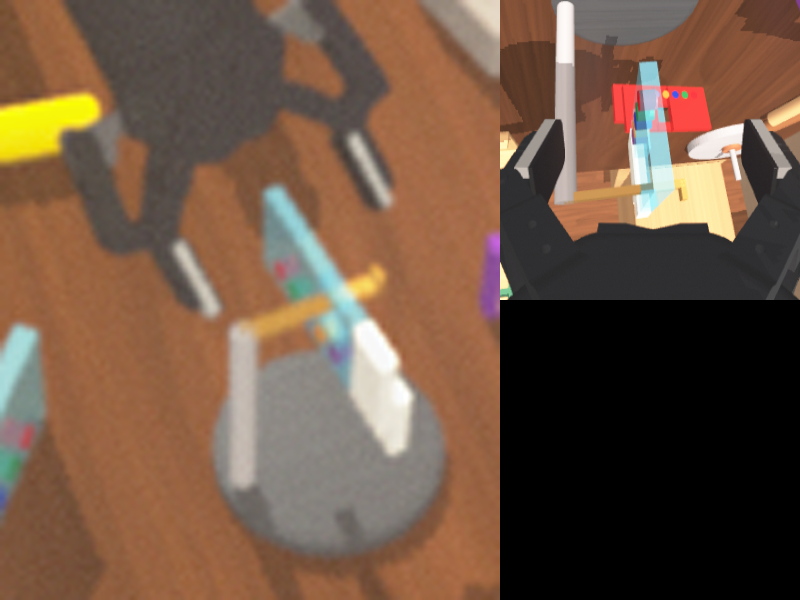

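The side view shows the fingers on either side of the slide's clear end at crop (290,250), clear of the post at (242,330). I'll close the gripper.

Emit:
move_arm(increments=[0, 1, 0, 0, 0.5, 0, 0, 0, 0, 0.2, 0, 0, 0, 0, 0, 0, 0, 0, 0, 0, 0, 0, 0, 0, 0, 0, 0, 0, 0, 0, 0, 0, 0, 0, 0, 0, 0, 0, 0, 0])

```text
time: 9.35
tool_pos: [0.4903, -0.1997, 0.1051]
tool_rot: [0.335, 0.584, 0.718, -0.18]
contact_force: [0.6, -0.6, -0.9]
gripper_width: 0.083
grasp_force: 61.0
```

Run:
```python
from h import *
s=manip.state();print(s['joint_pos'],s['tool_pos'],TR(s).round(3),s['gripper_width'],s['grasp_force'],s['contact_force'])
R=TR(s); print('up8',R.T@[0,0,10], 'out+10', R.T@(10*np.array([.991,.135,0])))
```

```text
[-0.22416659 -0.24048662  2.25504495 -0.88666883  0.83051685  0.09400527] [ 0.49032569 -0.19970781  0.10512334] [[-0.094  0.958  0.271]
 [ 0.717  0.255 -0.649]
 [-0.69   0.133 -0.711]] 0.08309939916578223 60.97112417221069 [ 0.60508433 -0.60762112 -0.87402474]
up8 [-6.90434505  1.33415051 -7.10985667] out+10 [0.03250968 9.83558521 1.81405809]
```

Emit:
move_arm(increments=[-3.5, 0.7, -3.6, 0, 0, -3.5, 0.7, -3.6, 0, 0, 0, 0, 0, 0, 0])

```text
time: 9.6
tool_pos: [0.4914, -0.2, 0.1172]
tool_rot: [0.336, 0.583, 0.717, -0.179]
contact_force: [0.3, 0.4, -1.0]
gripper_width: 0.085
grasp_force: 61.0
```

Run:
```python
from h import *
f=manip.grab_frame('side');f2=manip.grab_frame('scene')
a=cv2.resize(f['image'][200:310,250:330],(400,550),interpolation=cv2.INTER_CUBIC)
b=cv2.resize(f2['image'][180:290,130:210+20],(400,440),interpolation=cv2.INTER_CUBIC)
im=np.zeros((600,800,3),np.uint8);im[:550,:400]=a;im[:440,400:]=b
cv2.imwrite('pics/l.png',im); s=manip.state();print(s['tool_pos'],s['contact_force'],s['gripper_width'])
```

```text
[ 0.49094699 -0.19991789  0.11626008] [-0.22877058 -0.98804056 -0.28589841] 0.08152516330038971
```

View pics/l.png

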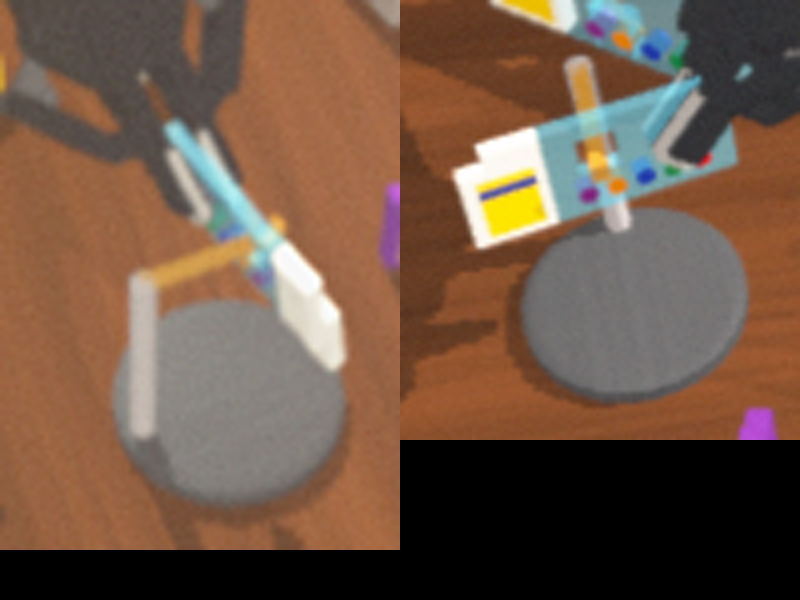

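The slide is lifted about 11 mm and stays level, with the hook mid-slot. I'll draw it out past the lip.

Emit:
move_arm(increments=[0, 7.9, 1.4, 0, 0, 0, 7.9, 1.4, 0, 0, 0, 7.9, 1.4, 0, 0, 0, 7.9, 1.4, 0, 0, 0, 7.9, 1.4, 0, 0, 0, 7.9, 1.4, 0, 0, 0, 7.9, 1.4, 0, 0])

```text
time: 10.28
tool_pos: [0.5471, -0.1919, 0.1157]
tool_rot: [0.335, 0.583, 0.718, -0.18]
contact_force: [-0.7, -0.1, 0.4]
gripper_width: 0.081
grasp_force: 61.0
```

Run:
```python
from h import *
f=manip.grab_frame('side');f2=manip.grab_frame('scene')
a=cv2.resize(f['image'][200:310,250:330],(400,550),interpolation=cv2.INTER_CUBIC)
b=cv2.resize(f2['image'][180:290,130:210+20],(400,440),interpolation=cv2.INTER_CUBIC)
im=np.zeros((600,800,3),np.uint8);im[:550,:400]=a;im[:440,400:]=b
cv2.imwrite('pics/d.png',im); s=manip.state();print(s['tool_pos'],s['contact_force'],s['gripper_width'],s['joint_pos'])
```

```text
[ 0.54760536 -0.19194732  0.11620505] [0.90741881 0.06577051 0.73789308] 0.08528469512138613 [-0.18048839 -0.10510084  2.11763365 -0.88940564  0.86149072  0.12535865]
```

View pics/d.png

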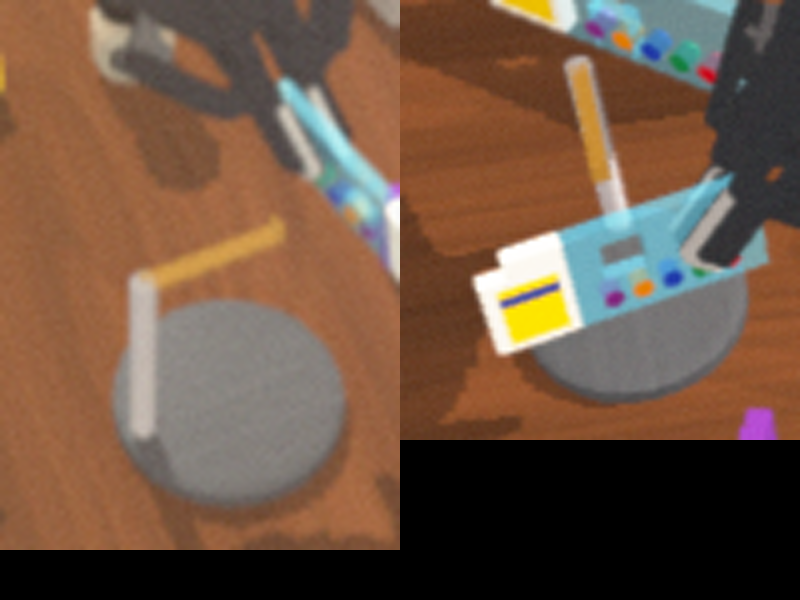

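The slide is off the hook and clear of it. I'll raise it, carry it toward the pad and spin back.

Run:
```python
from h import *
s=manip.state();R=TR(s)
A=np.array([.545,-.16,.28]);B=np.array([.5485,.283,.26])
print(delta(A),R.T@(B-A)*1000,R.T@(B-A)*1000/12)
```

```text
[ -90.00692571   27.59493374 -137.81682998] [ 331.03073215  113.82032296 -272.25877113] [ 27.58589435   9.48502691 -22.68823093]
```

Emit:
move_arm(increments=[-18, 5.5, -27.5, 0, 0, -18, 5.5, -27.5, 0, 0, -18, 5.5, -27.5, 0, 0, -18, 5.5, -27.5, 0, 0, -18, 5.5, -27.5, 0, 0, 27.5, 9.5, -22.7, 0, 0, 27.5, 9.5, -22.7, 0, 0, 27.5, 9.5, -22.7, 0, 0])

```text
time: 11.05
tool_pos: [0.5444, -0.0489, 0.2761]
tool_rot: [0.336, 0.584, 0.717, -0.179]
contact_force: [-0.2, 0.6, -0.5]
gripper_width: 0.086
grasp_force: 61.0
```

Emit:
move_arm(increments=[27.5, 9.5, -22.7, 0, 0, 27.5, 9.5, -22.7, 0, 0, 27.5, 9.5, -22.7, 0, 0, 27.5, 9.5, -22.7, 0, 0])

```text
time: 11.38
tool_pos: [0.5455, 0.0995, 0.2682]
tool_rot: [0.335, 0.583, 0.718, -0.18]
contact_force: [0.5, 0.7, -0.6]
gripper_width: 0.085
grasp_force: 61.0
```

Run:
```python
from h import *
s=manip.state();R=TR(s);print(s['joint_pos'],s['tool_pos'],R.round(3),s['gripper_width'])
print(delta([.5485,.283,.26]))
```

```text
[ 0.40304362 -0.10233777  1.83939527 -0.78679944  1.45741423  0.31303485] [0.54551375 0.0994911  0.26823124] [[-0.094  0.958  0.272]
 [ 0.717  0.255 -0.649]
 [-0.691  0.134 -0.711]] 0.08518401824188898
[ 136.9585678    48.52392213 -112.42760744]
```

Emit:
move_arm(increments=[27.5, 9.5, -22.5, 0, 0, 27.5, 9.5, -22.5, 0, 0, 27.5, 9.5, -22.5, 0, 0, 27.5, 9.5, -22.5, 0, 0, 27.5, 9.5, -22.5, 0, 0, 0, 0, 0, 0.115, 0, 0, 0, 0, 0.115, 0, 0, 0, 0, 0.115, 0])

```text
time: 12.05
tool_pos: [0.5478, 0.2823, 0.2589]
tool_rot: [0.361, 0.699, 0.605, -0.119]
contact_force: [0.1, -0.2, -0.3]
gripper_width: 0.086
grasp_force: 61.0
```

Emit:
move_arm(increments=[0, 0, 0, 0.115, 0, 0, 0, 0, 0.115, 0, 0, 0, 0, 0.115, 0, 0, 0, 0, 0.115, 0, 0, 0, 0, 0.115, 0, 0, 0, 0, 0.115, 0, 0, 0, 0, 0.115, 0, 0, 0, 0, 0.115, 0])

```text
time: 12.72
tool_pos: [0.5478, 0.2813, 0.2593]
tool_rot: [0.376, 0.895, 0.231, 0.054]
contact_force: [0.0, 0.5, -0.4]
gripper_width: 0.087
grasp_force: 61.0
```

Run:
```python
from h import *
s=manip.state();R=TR(s);print(s['joint_pos'],s['tool_pos'],R.round(3),s['gripper_width'])
f=manip.grab_frame('side');f2=manip.grab_frame('scene')
P=[]
for g in (f2,f):
    h=cv2.cvtColor(g['image'],cv2.COLOR_BGR2HSV); m=cv2.inRange(h,(22,150,120),(35,255,255))
    n,l,st,c=cv2.connectedComponentsWithStats(m); print([(c[i].round(1),st[i,4]) for i in range(1,n) if st[i,4]>15])
im=cv2.hconcat([f2['image'][100:320,300:540],f['image'][60:280,180:420]])
cv2.imwrite('pics/p.png',cv2.resize(im,(800,367),interpolation=cv2.INTER_CUBIC))
import pickle;pickle.dump((f2,f,s),open('p.pkl','wb'))
print('down',delta(s['tool_pos']+np.array([.5485,.283,.135])-s['tool_pos']))
```

```text
[ 0.66289888  0.17150071  1.57383282 -0.74741971  1.63021183  1.77343483] [0.54784424 0.2812586  0.25934289] [[ 0.887  0.374  0.271]
 [ 0.455 -0.61  -0.649]
 [-0.077  0.699 -0.711]] 0.08680978130032267
[(array([444.2, 140.2]), np.int32(25)), (array([444.4, 151.3]), np.int32(191)), (array([158. , 169.5]), np.int32(16)), (array([160.5, 178.1]), np.int32(99)), (array([ 32.5, 184.4]), np.int32(22)), (array([293.8, 205.9]), np.int32(399)), (array([177.1, 209.5]), np.int32(63))]
[(array([304.9,  72.3]), np.int32(138)), (array([247.2,  87.9]), np.int32(47)), (array([235.2, 215.7]), np.int32(307)), (array([337.1, 247.3]), np.int32(78)), (array([292.8, 250.5]), np.int32(50)), (array([216., 319.]), np.int32(31)), (array([331.5, 330.1]), np.int32(35))]
down [ 11.460427   -87.74634915  87.43381139]
```

View pics/p.png

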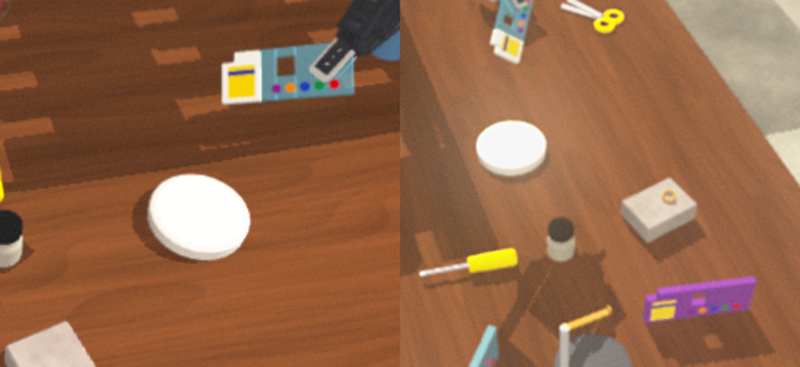

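The slide is presented with its label face up. The label is at scene (444,149) and side (247,88), so I'll triangulate it.

Run:
```python
from h import *
import pickle
a,b,s=pickle.load(open('p.pkl','rb'))
L,e=tri(a,(444.4,149.5),b,(247.2,87.0));R=TR(s)
print(L,e,'tool',R.T@(L-s['tool_pos'])*1000)
t=np.array([.513,.230,.102]);d=t-L
print('world',d,'tool',delta(s['tool_pos']+d,s)); 
print('normal elev deg',np.degrees(np.arccos(R[2,1])))
```

```text
[0.51786202 0.22186275 0.23681958] 0.0012868587405095685 tool [-51.89435782   9.255961    46.42631666]
world [-0.00486202  0.00813725 -0.13481958] tool [   9.7837687  -101.04766407   89.21782467]
normal elev deg 45.633724477245075
```

Emit:
move_arm(increments=[1.2, -12.6, 11.2, 0, 0, 1.2, -12.6, 11.2, 0, 0, 1.2, -12.6, 11.2, 0, 0, 1.2, -12.6, 11.2, 0, 0, 1.2, -12.6, 11.2, 0, 0, 1.2, -12.6, 11.2, 0, 0, 1.2, -12.6, 11.2, 0, 0, 1.2, -12.6, 11.2, 0, 0])

```text
time: 13.48
tool_pos: [0.5424, 0.2888, 0.1227]
tool_rot: [0.377, 0.895, 0.234, 0.053]
contact_force: [-0.4, -0.4, -1.3]
gripper_width: 0.085
grasp_force: 61.0
```

Emit:
move_arm(increments=[0, 0, 0, 0, 0, 0, 0, 0, 0, 0, 0, 0, 0, 0, 0, 0, 0, 0, 0, 0])

```text
time: 13.82
tool_pos: [0.5435, 0.2894, 0.1263]
tool_rot: [0.376, 0.895, 0.233, 0.055]
contact_force: [1.0, 0.1, -1.2]
gripper_width: 0.083
grasp_force: 61.0
```

Run:
```python
from h import *
s=manip.state();R=TR(s);print(s['joint_pos'],s['tool_pos'],np.abs(s['joint_vel']).max(),np.degrees(np.arccos(R[2,1])))
print('label',s['tool_pos']+R@np.array([-.052,.009,.0464]))
for n in('scene','side'):
    g=manip.grab_frame(n); h=cv2.cvtColor(g['image'],cv2.COLOR_BGR2HSV); m=cv2.inRange(h,(22,150,120),(35,255,255))
    k,l,st,c=cv2.connectedComponentsWithStats(m); print(n,[(c[i].round(1),st[i,4]) for i in range(1,k) if st[i,4]>15]); 
    print('expect',proj(g,s['tool_pos']+R@np.array([-.052,.009,.0464])))
```

```text
[ 0.67679493  0.31041521  1.64772486 -0.74648479  1.48056026  1.92409581] [0.54352286 0.2893611  0.12631707] 0.007147407481618378 45.66203446380453
label [0.51357237 0.22996334 0.10367123]
scene [(array([158. , 169.5]), np.int32(16)), (array([160.4, 178.2]), np.int32(100)), (array([ 32.6, 184.5]), np.int32(24)), (array([293.8, 205.9]), np.int32(401)), (array([428.9, 191.6]), np.int32(21)), (array([428. , 201.4]), np.int32(150)), (array([177.1, 209.7]), np.int32(65))]
expect [428.35738014 199.80648796]
side [(array([305. ,  72.3]), np.int32(137)), (array([246.8, 125.3]), np.int32(36)), (array([235.3, 215.8]), np.int32(307)), (array([337.1, 247.3]), np.int32(77)), (array([292.6, 250.5]), np.int32(49)), (array([216., 319.]), np.int32(31)), (array([331.5, 330.1]), np.int32(35))]
expect [246.67423306 124.77640109]
```

The label is over the pad's middle at 104 mm height, tilted 45.7 degrees and still. I'll hand the job in.

```bash
python3 -c "
from plant import manip
print(manip.job_done())"
```

```text
the job is handed in; nothing more can be done
None
```

I lifted the slide off the hook by its clear end and handed the job in with it held still, its label over the pad's middle about 10 cm above the bench, face about 46° from straight up; no verdict came back.

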